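Stop the lathe and zero its speed slider

TASK

On the wood lathe's control panel, first press the wide mushroom-headed stop button right down with the fingertips and let it spring back up; then push the speed slider fully home to its slow end (the end with the shortest bars) and draw the hand away. Press and push gently with shut fingers, do not grip or lift anything, and leave the two small buttons and the turned pieces and tools around the panel alone.

Things in the scene. Friction and masses are not known exactly. Their poses are not given: they have to be found in the camera images.
- panel: Blue box with an aluminium top, 200 (x) x 280 (y) x 60 mm high, fixed to the bench. Origin: centre of its underside; z up, y its long direction. Three buttons in a row at own x = +50 mm, y = -80, 0, +80 mm, in any order. The speed slider's slot runs along own y at x = -35 mm. Six bars printed beside it (x = -88 to -57 mm) get shorter towards own -y, the slow end.
- stop_base: Grey round collar, 40 mm across and 8 mm tall, of the stop button, standing on the panel top. Origin: centre of its underside, on the button's axis, 60 mm above the bench. The stop button is the wide, black mushroom head, 44 mm across, with a flat top about 30 mm across.
- stop_top (a point): Centre of the top of the stop button's head, 30 mm above the panel top when it is up (90 mm above the bench); it moves down with the head.
- stop (a joint): Travel of the stop button in m: 0 up, 0.008 right down. Sprung: it starts to move at 1.8 N, is right down at 6 N, and comes back up by itself.
- start_base: Start button: small round black button, 23 mm across, top 20 mm above the panel, in a grey round collar 34 mm across and 8 mm tall. Origin: centre of the collar's underside, on the panel top. Both small buttons give under 6 N, 8 mm of travel, and must stay untouched.
- jog_base: Jog button: small square black button, 23 mm wide, top 20 mm above the panel, in a grey square collar 34 mm wide and 8 mm tall. Origin: centre of the collar's underside, on the panel top. Both small buttons give under 6 N, 8 mm of travel, and must stay untouched.
- speed_top (a point): Centre of the top of the speed slider's black cap: a block 28 mm (panel x) x 20 mm (panel y) x 26 mm tall, its top 27 mm above the panel top. It slides along panel y in its slot.
- speed (a joint): Place of the speed slider in m: 0 home at the slow end (cap centre at panel y = -50 mm), 0.10 at the fast end (panel y = +50 mm), with a hard stop at each end. Push the cap towards panel -y to lower it. It slides with about 1.5 N of friction and stays where it is left.
- blank_a: Loose turned wooden piece, a squat round of 68 mm diameter, 58 mm tall, 160 g, on a steel disc. Origin: centre of its underside. Stands on the bench to one side of the panel; leave it.
- blank_b: A second such turned piece, 68 mm diameter, 58 mm tall, at the panel's other side; leave it.
- gouge: Loose turning gouge, 280 mm long and 26 mm thick, lying on the bench beyond the panel. Origin: on the bench under it, 130 mm from the handle's end; own x points along it to the steel tip. Leave it.
- chuck_key: Loose steel T-shaped chuck key, 115 mm long, 90 mm across its bar, 16 mm thick, lying on the bench on the robot's side of the panel. Origin: on the bench under its shank, 23 mm from the T-bar end; own x points along the shank. Leave it.
Not all that is in view belongs to the job. Several things have the shape of the chuck_key; the one meant has the colours described above. Leave any turquoise look-alike of the blank_b alone.

How it is judged:
On the way, in this order (a step that is already met when the one before it is completed fails the run):
1. the stop button is pressed down at least 6 of its 8 mm, with the speed slider not yet home (value of joint stop above 0.006 m and value of joint speed above 0.02 m), for 0.05 s.
2. then, with the stop button up again, the speed slider is home at the slow end, within 5 mm (value of joint speed below 0.005 m and value of joint stop below 0.0015 m), for 0.2 s.
At the end, for the whole second after the job is handed in: The speed slider is within 5 mm of the slow end, the stop button is up (within 1.5 mm), and the turned pieces and tools are at rest within 10 mm of where they were (all of step 2 and distance of each of blank_a, blank_b, gouge, chuck_key from where it was at the start of the episode below 0.01 m and linear speed of each of blank_a, blank_b, gouge, chuck_key below 0.02 m/s); the robot touches nothing.
It fails at once if the start or the jog button is touched (over 1 N) (contact force between any of the fingers, the arm and start_base above 1 N or contact force between any of the fingers, the arm and jog_base above 1 N).
It fails at once if the stop button is struck or leaned on with more than 30 N (contact force between any of the fingers, the arm and stop_base above 30 N).
It fails at once if the panel or its slider is pushed or squeezed with more than 30 N (gripping the cap does this) (contact force between any of the fingers, the arm and panel above 30 N).
It fails at once if a turned piece or tool is moved more than 10 mm or lifted (distance of any of blank_a, blank_b, gouge, chuck_key from where it was at the start of the episode above 0.01 m).
It also fails if it takes over 40 s, if anything falls off the work surface, if the arm or the gripper's body presses on something with over 40 N, if the wrist force passes 120 N, or if a joint passes its speed limit or range.

ROBOT

A 6-joint arm with a two-finger parallel gripper is mounted at the origin on the work surface. World frame = base frame: x ahead of the robot, y to its left, z up, the work surface at z = 0. Lengths are in m, angles in rad, forces in N, time in s.
With the tool pointing down it reaches from about 0.425 to 0.95 m from the base axis. Payload 3.5 kg.
Tool frame: the origin (TCP) lies on the centre line of the jaws, within the pads' length; the fingertips stand 19 mm ahead of it and the grasp point (between the pads) is the TCP; z points along the fingers, y is the line along which they close (so a half turn about z gives the same grasp; the last joint's range is limited). The gripper opens to 85 mm and grips with 20 to 120 N. Pads are 22 mm wide; open, the fingers measure 114 mm over their backs; the gripper's body (76 mm by 85 mm) begins 54 mm behind the grasp point. The pads swing forward as they close: fully open they stand 13 mm farther back than shut.
Start: joints at [1.182, 0.286, 1.577, -0, 1.279, -0.15], TCP at [0.16, 0.656, 0.25] pointing down, gripper open.
Joint ranges: [-2.77, 2.77], [-0.9, 2.22], [0.21, 2.48], [-1.53, 4.67], [0.24, 2.81], [-2.84, 2.84]. Speed limits (rad/s): [2.79, 2.79, 3.14, 3.14, 3.14, 3.14].

INTERFACE

Orientations are given as a unit quaternion [x, y, z, w].
In Python, from plant import ctrl, imaging gives the robot as it stands. The module is installed in compiled form; this text tells all that it offers.
- The arm moves only by the shell command python3 -m handwheel 'ROWS' [OPENING] [FORCE]. ROWS is JSON, one flat list of numbers, 6 for each row, row after row: the shift along the world's x, y, z in units of 150 mm (1.0 is 150 mm), then the turn, a rotation vector about the world's x, y, z in units of 90 degrees (1.0 is 90 degrees). In form: [tx, ty, tz, rx, ry, rz, tx, ty, tz, rx, ry, rz, ...]. A call has 1 to 5 rows; each row shifts and turns the commanded pose from where the row before left it; what a row does not reach is not made up. A row lasts 1/12 s, in which the tool goes at most 41.7 mm and 7.16 degrees, less where a joint would pass 70% of its speed; a pose out of reach is approached as far as the arm can. A call with a number of a shift or a turn outside -1 to 1 is refused whole. A call with a gripper value outside its range is refused whole. OPENING is the opening, from 0 (shut) to 1 (fully open), set as the call begins (- or left out, the last holds). The fingers move at their own pace and stop on an object; FORCE is the grip in N (left out, the last holds). Time passes only in rows, so rows that do not move let the fingers close. It gives the time, the measured TCP pose, the force, the opening and the grip force at its end, in the units of the state.
- ctrl.get_state(): the state, without advancing time (a new reading comes with each control period).
- imaging.read_camera(name): name is "side" or "top" or "wrist"; returns (picture, depth): 480x640x3 uint8, blue, green, red; 480x640 float32, m along the optical axis (not along the pixel's ray), 0 where there is no reading.
- imaging.get_calibration(name): a dict with "fovy" (degrees; the focal length in pixels is half the picture's height over the tangent of half this angle, whatever the lens; pixels are square), "cx", "cy" (the principal point, pixels), "R" (3x3) and "t" (3): a world point X has camera coordinates R X + t. Camera axes: x right, y down, z forward; pixel columns grow to the right and rows downward; lengths in m; the calibration is good to about 2 mm. A picture is of the moment at which its call begins: read the wrist's pose just before it. get_calibration takes no time and is no camera call; for the wrist camera it gives the pose at the moment of the call.
- ctrl.sign_off(): hands the job in; it is judged then, once.
The state is a dict: "time": time; "qpos": joint angles; "dq": joint speeds; "joint_efforts": joint torques, N m; "eef_pos": TCP position; "tcp_rot": TCP orientation; "contact_force": force on the tool from outside, world axes, zero at the start; "wrist_torque": the same for the moment, N m; "opening": opening from 0.0 (shut) to 1.0 (fully open); "finger_force": force on a finger pad.
Only numpy, scipy, OpenCV 4.12 (cv2) and the standard library are available. Lean on these libraries where they do the work, as an engineer would, in place of code of your own. Each camera call takes 0.05 s, during which the arm holds its last target. There are 200 camera calls.

## Working session

There is one attempt and no reset: what is moved stays moved. The work goes in short steps, Python scripts to look and compute and a shell command to move; the robot and the scene stay as the last step left them, time stands still between calls to the robot, and variables do not carry over. Pictures are saved under pics/ and viewed, at most 10 in all, crops included, and the job is handed in when it is done.

```bash
mkdir -p pics; cat > h.py <<'E'
import numpy as np, cv2
from plant import ctrl, imaging
def cal(n):
    c=imaging.get_calibration(n); c['f']=240/np.tan(np.radians(c['fovy'])/2); c['R']=np.array(c['R']); c['t']=np.array(c['t']); return c
def cloud(n,c,d):
    v,u=np.mgrid[:480,:640]; P=np.stack([(u-c['cx'])/c['f']*d,(v-c['cy'])/c['f']*d,d],-1)
    return (P-c['t'])@c['R']
E
python3 - <<'E'
from h import *
print(ctrl.get_state())
for n in('top','side'):
    c=cal(n); p,d=imaging.read_camera(n); print(n,c['f'],c['cx'],c['cy'],(-c['R'].T@c['t']).round(3))
    print({k:v for k,v in imaging.get_calibration(n).items() if k not in('R','t')})
    cv2.imwrite(f'pics/{n}0.png',p); np.savez(f'{n}0.npz',p=p,d=d,W=cloud(n,c,d))
E
```

```text
{'time': 0.0, 'qpos': array([ 1.18198537e+00,  2.87209641e-01,  1.57822145e+00,  3.35341545e-05,
        1.27859562e+00, -1.50011724e-01]), 'dq': array([-0.00124727, -0.00244028,  0.00061723,  0.00040542, -0.00079219,
        0.00072489]), 'joint_efforts': array([-2.23648603e-03, -4.05988204e+01, -2.92616272e+01, -2.69021220e-04,
        5.95155812e-03,  5.00954840e-06]), 'eef_pos': array([0.15939254, 0.65526394, 0.24889374]), 'tcp_rot': array([ 1.19120847e-01,  9.92879017e-01, -1.16885480e-03, -3.39400551e-04]), 'contact_force': array([ 0.04385073, -0.21670161, -0.56758073]), 'wrist_torque': array([ 0.01388784, -0.00467312,  0.0106755 ]), 'finger_force': 0.0, 'opening': 1.0012467715330167}
top 523.0259120859139 321.5363444994056 247.39412940534865 [ 0.349 -0.056  1.137]
{'fovy': 49.2977777421492, 'cx': 321.5363444994056, 'cy': 247.39412940534865}
side 469.09469237181054 318.4311937984797 237.85108597483764 [ 0.115 -0.495  0.691]
{'fovy': 54.19073024080006, 'cx': 318.4311937984797, 'cy': 237.85108597483764}
```

View pics/top0.png

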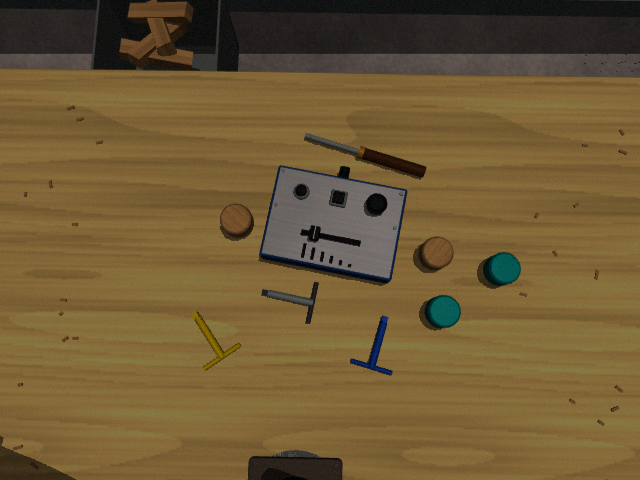

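View pics/side0.png

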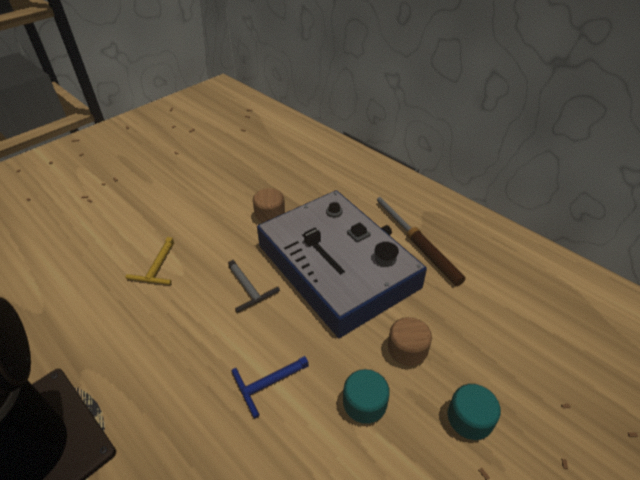

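Top view: panel spans (280,166)–(390,282). The buttons are the round start at (301,190), the square jog at (339,198) and the wide stop head at (376,203). The slider cap is at (314,234), and the bars shorten to the right, so that is the slow end. In the side view the stop head is at (386,250) and the cap at (312,236). There are three T-shapes in the top view: yellow (215,340), blue (375,345) and steel (292,298). The steel one fits the chuck key. Blanks: wooden at (236,220) and (437,252); the turquoise pair are look-alikes.

```bash
python3 - <<'E'
from h import *
D={n:np.load(n+'0.npz') for n in('top','side')}
def masks(n):
    W=D[n]['W'];return W,D[n]['p']
# panel rectangle from height, both views
for n in D:
    W,p=masks(n); near=(abs(W[...,0]-.49)<.25)&(abs(W[...,1]+.09)<.25)
    m=near&(abs(W[...,2]-.06)<.006)
    k,l,s,ce=cv2.connectedComponentsWithStats(m.astype(np.uint8)); i=1+np.argmax(s[1:,4])
    Q=W[l==i]; r=cv2.minAreaRect((Q[:,:2]*1000).astype(np.float32)); print(n,'panel',r,'z',np.median(Q[:,2]))
    for lo,hi,nm in((.083,.1,'z83-100'),(.075,.083,'75-83')):
        m=near&(W[...,2]>lo)&(W[...,2]<hi)
        k,l,s,ce=cv2.connectedComponentsWithStats(m.astype(np.uint8))
        for i in range(1,k):
            if s[i,4]>15:
                Q=W[l==i]; print(n,nm,ce[i].round(0),s[i,4],Q.mean(0).round(4),Q.min(0).round(3),Q.max(0).round(3))
# triangulate hand-picked
def tri(a,b):
    A=[];B=[]
    for n,(u,v) in(('top',a),('side',b)):
        c=cal(n);o=-c['R'].T@c['t'];d=c['R'].T@np.array([(u-c['cx'])/c['f'],(v-c['cy'])/c['f'],1]);d/=np.linalg.norm(d)
        M=np.eye(3)-np.outer(d,d);A.append(M);B.append(M@o)
    return np.linalg.solve(sum(A),sum(B))
print('stop',tri((376,203),(386,249)),'cap',tri((314,232),(312,234)))
T,S=D['top']['p'],D['side']['p']
a=cv2.resize(T[150:300,240:440],(800,600),interpolation=3); cv2.imwrite('pics/crop.png',a)
E
```

```text
top panel ((579.0921630859375, -69.59857177734375), (279.9150390625, 200.95167541503906), 79.69212341308594) z 0.06133135448894776
top z83-100 [376. 203.] 335 [ 0.6128 -0.1564  0.0891] [ 0.593 -0.177  0.083] [ 0.633 -0.136  0.096]
top z83-100 [314. 232.] 124 [ 0.5503 -0.0298  0.0875] [ 0.536 -0.04   0.083] [ 0.566 -0.019  0.093]
top 75-83 [301. 190.] 78 [6.418e-01 1.000e-04 8.020e-02] [ 0.631 -0.011  0.075] [0.652 0.01  0.083]
top 75-83 [338. 197.] 112 [ 0.627  -0.0784  0.0798] [ 0.615 -0.09   0.076] [ 0.641 -0.065  0.083]
side panel ((581.2507934570312, -70.68412780761719), (282.7575988769531, 200.4284210205078), 79.84271240234375) z 0.06206044869865461
side z83-100 [312. 233.] 130 [ 0.5517 -0.0329  0.0875] [ 0.538 -0.043  0.083] [ 0.567 -0.021  0.09 ]
side z83-100 [386. 250.] 343 [ 0.613  -0.1611  0.0897] [ 0.594 -0.18   0.083] [ 0.636 -0.139  0.094]
side 75-83 [334. 206.] 79 [ 0.643  -0.003   0.0805] [ 0.633 -0.014  0.075] [0.657 0.008 0.083]
side 75-83 [359. 228.] 121 [ 0.629  -0.0815  0.0803] [ 0.618 -0.093  0.075] [ 0.644 -0.068  0.083]
side 75-83 [312. 238.] 50 [ 0.5489 -0.0373  0.0789] [ 0.538 -0.044  0.075] [ 0.565 -0.022  0.083]
stop [ 0.61521418 -0.15718893  0.08660188] cap [ 0.55288471 -0.03031957  0.0819354 ]
```

View pics/crop.png

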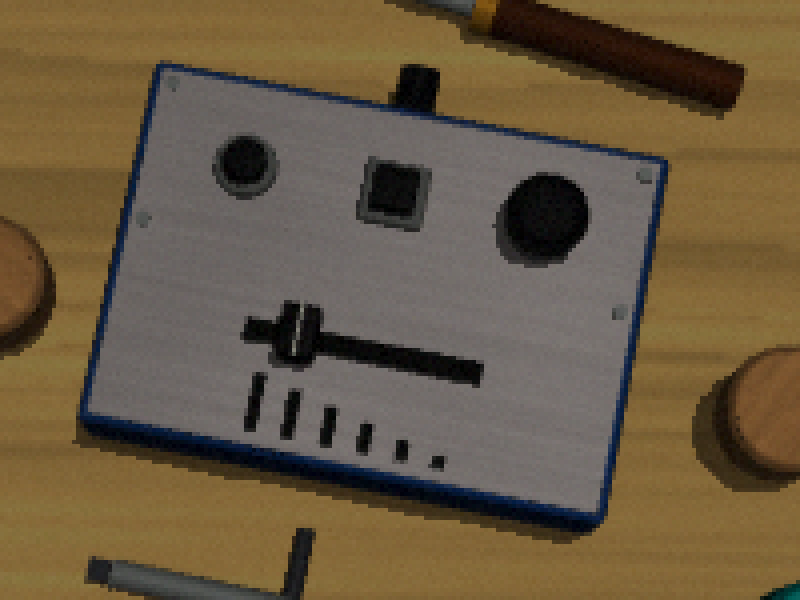

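Both views agree, and the heights check out. The stop top is at (0.614,-0.158,0.09), button 3 in the own-y order at -80. The panel centre is (0.580,-0.070) with yaw -10.4°. The cap is at own (-35,+33) mm, so speed is about 0.083. The crop confirms the wide mushroom head at (545,217). Next I close the fingers and travel over, staying high.

```bash
R='python3 -m handwheel'
python3 -m handwheel '[0.15,-0.22,0,0,0,0.007,0.15,-0.22,0,0,0,0.007,0.15,-0.22,0,0,0,0.007,0.15,-0.22,0,0,0,0.007,0.15,-0.22,0,0,0,0.007]' 0 20
python3 -m handwheel '[0.15,-0.22,0,0,0,0,0.15,-0.22,0,0,0,0,0.15,-0.22,0,0,0,0,0.15,-0.22,0,0,0,0,0.15,-0.22,0,0,0,0]'
python3 -m handwheel '[0.15,-0.22,0,0,0,0,0.15,-0.22,0,0,0,0,0.15,-0.22,0,0,0,0,0.15,-0.22,0,0,0,0,0.15,-0.22,0,0,0,0]'
python3 -m handwheel '[0.15,-0.22,0,0,0,0,0.15,-0.22,0,0,0,0,0.15,-0.22,0,0,0,0,0.15,-0.22,0,0,0,0,0.15,-0.22,0,0,0,0]'
python3 -m handwheel '[0,-0.25,0,0,0,0,0,-0.25,0,0,0,0,0,-0.25,0,0,0,0,0,0,0,0,0,0,0,0,0,0,0,0]'
```

```text
time: 0.52
eef_pos: [0.2725, 0.489, 0.2496]
tcp_rot: [0.091, 0.996, -0.0, -0.0]
contact_force: [1.4, 0.7, 0.4]
opening: 0.299
finger_force: 0.0
time: 0.93
eef_pos: [0.385, 0.324, 0.2499]
tcp_rot: [0.092, 0.996, -0.0, -0.0]
contact_force: [0.4, 0.5, -0.7]
opening: 0.002
finger_force: 0.0
time: 1.35
eef_pos: [0.4975, 0.159, 0.25]
tcp_rot: [0.092, 0.996, 0.0, -0.0]
contact_force: [0.4, 0.7, 0.7]
opening: -0.001
finger_force: 0.0
time: 1.77
eef_pos: [0.6101, -0.006, 0.2497]
tcp_rot: [0.092, 0.996, 0.0, -0.0]
contact_force: [0.9, 0.7, 0.1]
opening: 0.0
finger_force: 0.0
time: 2.18
eef_pos: [0.6092, -0.1186, 0.2495]
tcp_rot: [0.094, 0.996, 0.0, -0.001]
contact_force: [0.1, 0.5, 0.4]
opening: 0.002
finger_force: 0.0
```

```bash
python3 -m handwheel '[0.03,-0.26,0,0,0,0,0,0,-0.25,0,0,0,0,0,-0.25,0,0,0,0,0,-0.25,0,0,0,0,0,0,0,0,0]'
python3 - <<'E'
from h import *
c=cal('wrist');p,d=imaging.read_camera('wrist');cv2.imwrite('pics/w1.png',p)
p2,d2=imaging.read_camera('side');cv2.imwrite('pics/s1.png',p2[120:360,200:520])
E
```

```text
time: 2.6
eef_pos: [0.6086, -0.152, 0.1281]
tcp_rot: [0.091, 0.996, 0.003, -0.008]
contact_force: [-1.7, 0.4, -0.5]
opening: -0.003
finger_force: 0.0
```

View pics/w1.png

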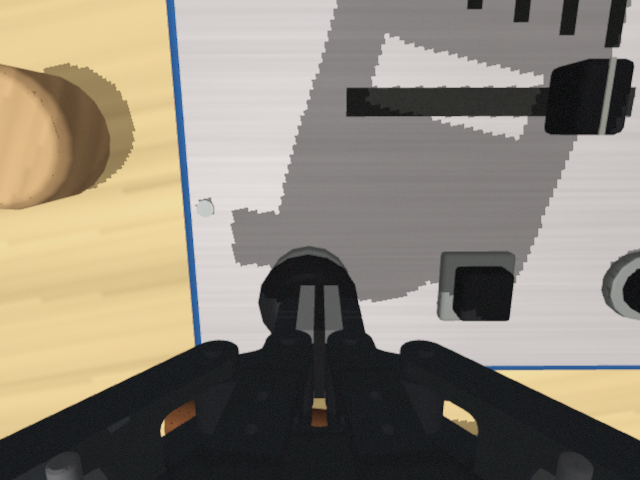

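View pics/s1.png

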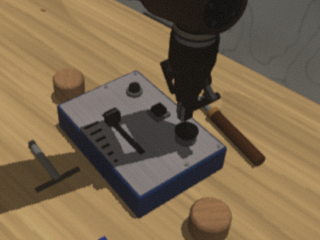

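The wrist view shows the shut fingertips at (320,310) over the stop head at (308,300). The cap is at (588,97), and jog is clear at (483,290). I check whether the arm has settled, then correct and press.

```bash
python3 -m handwheel '[0,0,0,0,0,0]'
python3 -c "
from h import *
s=ctrl.get_state();print(s['eef_pos'],s['tcp_rot'],s['time'])"
```

```text
time: 2.78
eef_pos: [0.6156, -0.1553, 0.1405]
tcp_rot: [0.091, 0.996, -0.001, 0.002]
contact_force: [-0.1, -0.7, -0.1]
opening: -0.002
finger_force: 0.0
[ 0.61564061 -0.15525422  0.1404772 ] [ 9.11591227e-02  9.95834590e-01 -5.20418567e-04  1.79242864e-03] 2.7833
```

```bash
python3 -m handwheel '[-0.01,-0.02,-0.06,0,0,0,0,0,-0.06,0,0,0,0,0,-0.04,0,0,0,0,0,0,0,0,0,0,0,0,0,0,0]'
python3 -m handwheel '[0,0,-0.015,0,0,0,0,0,-0.015,0,0,0,0,0,-0.015,0,0,0,0,0,0,0,0,0]'
```

```text
time: 3.2
eef_pos: [0.6123, -0.1585, 0.1133]
tcp_rot: [0.092, 0.996, 0.0, -0.001]
contact_force: [-0.2, -1.1, -0.3]
opening: 0.001
finger_force: 0.0
time: 3.53
eef_pos: [0.613, -0.1588, 0.1073]
tcp_rot: [0.092, 0.996, -0.0, 0.0]
contact_force: [-1.0, -0.1, 1.4]
opening: 0.0
finger_force: 1.3
```

```bash
python3 -m handwheel '[0,0,-0.015,0,0,0,0,0,-0.015,0,0,0,0,0,0,0,0,0]'
```

```text
time: 3.78
eef_pos: [0.613, -0.1588, 0.103]
tcp_rot: [0.092, 0.996, -0.0, 0.001]
contact_force: [-0.9, 0.0, 4.7]
opening: -0.001
finger_force: 2.4
```

```bash
python3 -m handwheel '[0,0,-0.013,0,0,0,0,0,0,0,0,0,0,0,0,0,0,0]'
```

```text
time: 4.03
eef_pos: [0.613, -0.1589, 0.1015]
tcp_rot: [0.092, 0.996, -0.0, 0.0]
contact_force: [-1.7, 0.4, 5.4]
opening: 0.0
finger_force: 2.8
```

```bash
python3 -m handwheel '[0,0,-0.007,0,0,0,0,0,0,0,0,0,0,0,0,0,0,0]'
```

```text
time: 4.28
eef_pos: [0.6131, -0.1589, 0.1011]
tcp_rot: [0.092, 0.996, -0.0, 0.0]
contact_force: [-2.4, 1.2, 8.7]
opening: 0.005
finger_force: 3.8
```

Force 8.7 N at about 8 mm of travel, so it is right down. I lift off and go to the fast side of the cap, target (0.558, 0.005).

```bash
python3 -m handwheel '[0,0,0.1,0,0,0,0,0,0.15,0,0,0,0,0,0.15,0,0,0,0,0,0,0,0,0,0,0,0,0,0,0]'
python3 -m handwheel '[-0.074,0.22,0,0,0,0,-0.074,0.22,0,0,0,0,-0.074,0.22,0,0,0,0,-0.074,0.22,0,0,0,0,-0.074,0.22,0,0,0,0]'
python3 -m handwheel '[0,0,0,0,0,0,0,0,0,0,0,0,0,0,0,0,0,0]'
python3 - <<'E'
from h import *
p,d=imaging.read_camera('wrist');cv2.imwrite('pics/w2.png',p)
c=cal('top');p,d=imaging.read_camera('top');W=cloud('top',c,d)
m=(abs(W[...,0]-.613)<.03)&(abs(W[...,1]+.158)<.03)&(W[...,2]>.083)&(W[...,2]<.1);print('stop z',m.sum(),np.median(W[m][:,2]))
E
```

```text
time: 4.7
eef_pos: [0.6133, -0.1589, 0.1606]
tcp_rot: [0.092, 0.996, -0.0, 0.001]
contact_force: [-0.3, 0.4, -0.6]
opening: -0.0
finger_force: 0.0
time: 5.12
eef_pos: [0.555, 0.0078, 0.157]
tcp_rot: [0.092, 0.996, 0.0, -0.002]
contact_force: [0.0, -0.4, 0.0]
opening: 0.003
finger_force: 0.0
time: 5.37
eef_pos: [0.5566, 0.0062, 0.1582]
tcp_rot: [0.092, 0.996, -0.0, -0.001]
contact_force: [0.9, -0.2, 0.2]
opening: 0.005
finger_force: 0.0
stop z 333 0.0896226623995037
```

View pics/w2.png

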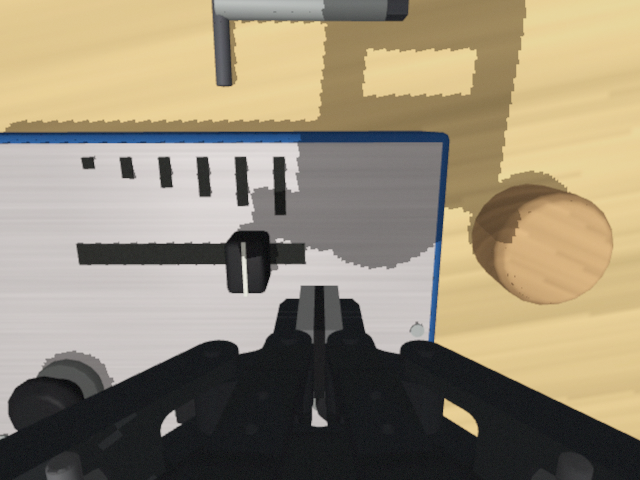

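Wrist view: the fingertips at (320,300) are on the fast side (right) of the cap at (248,262), with free room. The stop head is back up (z = 0.0896). Next I descend beside the cap.

```bash
python3 -m handwheel '[0.01,0,-0.15,0,0,0,0,0,-0.15,0,0,0,0,0,-0.1,0,0,0,0,0,-0.05,0,0,0,0,0,0,0,0,0]'
python3 -m handwheel '[0,0,0,0,0,0,0,0,0,0,0,0]'
```

```text
time: 5.88
eef_pos: [0.5574, 0.0055, 0.0896]
tcp_rot: [0.093, 0.996, 0.0, -0.002]
contact_force: [0.2, 0.7, 0.6]
opening: -0.002
finger_force: 0.0
time: 6.05
eef_pos: [0.5597, 0.0057, 0.0933]
tcp_rot: [0.092, 0.996, -0.0, 0.001]
contact_force: [-0.2, 0.0, 0.3]
opening: 0.0
finger_force: 0.0
```

```bash
python3 -m handwheel '[-0.01,0,-0.03,0,0,0,-0.006,-0.033,0,0,0,0,-0.006,-0.033,0,0,0,0,-0.006,-0.033,0,0,0,0,-0.006,-0.033,0,0,0,0]'
python3 -m handwheel '[-0.006,-0.033,0,0,0,0,-0.006,-0.033,0,0,0,0,-0.006,-0.033,0,0,0,0,-0.006,-0.033,0,0,0,0,-0.006,-0.033,0,0,0,0]'
```

```text
time: 6.47
eef_pos: [0.5536, -0.0138, 0.088]
tcp_rot: [0.092, 0.996, 0.0, 0.0]
contact_force: [0.3, 1.7, 0.3]
opening: -0.001
finger_force: 0.8
time: 6.88
eef_pos: [0.5491, -0.0388, 0.0878]
tcp_rot: [0.092, 0.996, -0.0, 0.0]
contact_force: [0.4, 1.4, 1.2]
opening: -0.001
finger_force: 0.9
```

```bash
python3 -m handwheel '[-0.006,-0.033,0,0,0,0,-0.006,-0.033,0,0,0,0,-0.006,-0.033,0,0,0,0,-0.006,-0.033,0,0,0,0,-0.006,-0.033,0,0,0,0]'
python3 -m handwheel '[-0.006,-0.033,0,0,0,0,-0.006,-0.033,0,0,0,0,-0.004,-0.02,0,0,0,0,0,0,0,0,0,0]'
```

```text
time: 7.3
eef_pos: [0.5446, -0.0635, 0.0877]
tcp_rot: [0.092, 0.996, -0.0, 0.0]
contact_force: [-0.1, 1.7, 1.9]
opening: -0.002
finger_force: 0.9
time: 7.63
eef_pos: [0.5419, -0.0767, 0.0875]
tcp_rot: [0.092, 0.996, -0.0, -0.0]
contact_force: [-0.9, -0.6, -0.6]
opening: -0.004
finger_force: 0.0
```

```bash
python3 -m handwheel '[-0.003,-0.015,0,0,0,0,-0.003,-0.015,0,0,0,0,-0.003,-0.015,0,0,0,0,0,0,0,0,0,0]'
python3 -m handwheel '[-0.003,-0.015,0,0,0,0,0,0,0,0,0,0,0,0,0,0,0,0]'
```

```text
time: 7.97
eef_pos: [0.5406, -0.0829, 0.0874]
tcp_rot: [0.092, 0.996, -0.0, -0.0]
contact_force: [0.5, 0.2, 0.1]
opening: -0.002
finger_force: 0.2
time: 8.22
eef_pos: [0.5401, -0.085, 0.0874]
tcp_rot: [0.092, 0.996, -0.0, -0.0]
contact_force: [-0.5, 0.5, -0.8]
opening: 0.001
finger_force: 0.2
```

```bash
python3 -m handwheel '[-0.003,-0.015,0,0,0,0,0,0,0,0,0,0]'
python3 -m handwheel '[-0.003,-0.015,0,0,0,0,0,0,0,0,0,0]'
```

```text
time: 8.38
eef_pos: [0.5397, -0.0872, 0.0874]
tcp_rot: [0.092, 0.996, 0.0, -0.0]
contact_force: [0.0, 1.3, -0.4]
opening: -0.001
finger_force: 0.4
time: 8.55
eef_pos: [0.5393, -0.0895, 0.0874]
tcp_rot: [0.092, 0.996, 0.0, -0.0]
contact_force: [0.8, 1.1, -1.2]
opening: 0.001
finger_force: 0.4
```

```bash
python3 -m handwheel '[-0.002,-0.012,0,0,0,0,0,0,0,0,0,0]'
python3 -m handwheel '[-0.002,-0.012,0,0,0,0,0,0,0,0,0,0]'
```

```text
time: 8.72
eef_pos: [0.5392, -0.0899, 0.0875]
tcp_rot: [0.092, 0.996, 0.002, 0.0]
contact_force: [1.9, 6.3, -1.1]
opening: -0.001
finger_force: 3.3
time: 8.88
eef_pos: [0.5392, -0.0901, 0.0875]
tcp_rot: [0.093, 0.996, 0.003, 0.0]
contact_force: [2.7, 11.4, 0.5]
opening: 0.001
finger_force: 5.9
```

At the hard stop: 11 N with no further motion. I back off along the slot, rise, and move toward the robot's left, clear of the cameras.

```bash
python3 -m handwheel '[0.012,0.07,0,0,0,0,0.012,0.07,0,0,0,0,0,0,0.15,0,0,0,0,0,0.2,0,0,0,0,0,0.2,0,0,0]'
python3 -m handwheel '[0,0.2,0.2,0,0,0,0,0.25,0,0,0,0,0,0.25,0,0,0,0,0,0.25,0,0,0,0,0,0.2,0,0,0,0]'
python3 -m handwheel '[0,0,0,0,0,0,0,0,0,0,0,0,0,0,0,0,0,0]'
python3 - <<'E'
from h import *
c=cal('top');p,d=imaging.read_camera('top');W=cloud('top',c,d)
R=W-[.580,-.070,0];a=np.radians(-10.4);X=R[...,0]*np.cos(a)+R[...,1]*np.sin(a);Y=-R[...,0]*np.sin(a)+R[...,1]*np.cos(a)
for nm,x,y0,y1 in(('cap',-.035,-.075,.075),('stop',.05,-.11,-.05)):
    m=(abs(X-x)<.025)&(Y>y0)&(Y<y1)&(W[...,2]>.083)&(W[...,2]<.1);print(nm,m.sum(),X[m].mean(),Y[m].mean(),np.median(W[m][:,2]))
T=np.load('top0.npz')['p'];k=cv2.absdiff(T,p)
cv2.imwrite('pics/top_end.png',p)
E
```

```text
time: 9.3
eef_pos: [0.5415, -0.0714, 0.17]
tcp_rot: [0.091, 0.996, -0.0, -0.002]
contact_force: [0.0, -0.6, 0.1]
opening: 0.0
finger_force: 0.0
time: 9.72
eef_pos: [0.5421, 0.1023, 0.2001]
tcp_rot: [0.091, 0.996, -0.0, 0.001]
contact_force: [0.1, -0.5, -0.2]
opening: -0.001
finger_force: 0.0
time: 9.97
eef_pos: [0.5423, 0.0998, 0.1995]
tcp_rot: [0.091, 0.996, -0.001, 0.0]
contact_force: [-0.5, -0.2, 0.1]
opening: 0.002
finger_force: 0.0
cap 132 -0.03629989903957849 -0.04978155956356175 0.08710359791708962
stop 334 0.04779103296050253 -0.07914429420192533 0.08934590514833138
```

View pics/top_end.png

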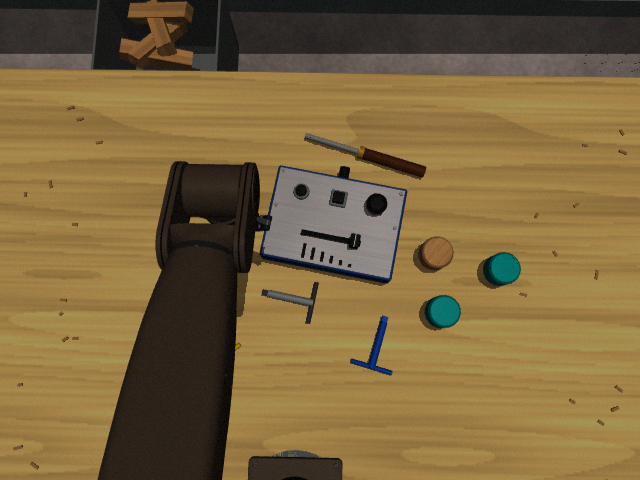

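The cap at (354,240) is at own y = -49.8 mm, which is home. The stop head at (376,204) is up, the tools have not moved, and the hand is clear at tip z of about 0.18.

```bash
python3 -c "
from plant import ctrl
print(ctrl.sign_off())"
```

```text
the job is handed in; nothing more can be done
None
```

I pressed the stop button right down and it sprang back up, then pushed the speed slider home to its slow end (measured within about 1 mm), drew the hand away and handed the job in; no verdict was returned.

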